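# Match a case flap's hinge leaf to the leaf on the jamb block and hold it

### The arm

A 6-joint arm with a two-finger parallel gripper is mounted at the origin on the work surface. World frame = base frame: x ahead of the robot, y to its left, z up, the work surface at z = 0. Lengths are in m, angles in rad, forces in N, time in s.
With the tool pointing down it reaches from about 0.35 to 0.975 m from the base axis. Payload 4.9 kg.
Tool frame: the origin (TCP) lies on the centre line of the jaws, within the pads' length; the fingertips stand 22 mm ahead of it and the grasp point (between the pads) lies 3 mm ahead of it; z points along the fingers, y is the line along which they close (so a half turn about z gives the same grasp; the last joint's range is limited). The gripper opens to 85 mm and grips with 20 to 120 N. Pads are 22 mm wide; open, the fingers measure 114 mm over their backs; the gripper's body (76 mm by 85 mm) begins 54 mm behind the grasp point. The pads swing forward as they close: fully open they stand 13 mm farther back than shut.
Start: joints at [-1.301, 0.053, 1.613, -0, 1.476, -0.119], TCP at [0.237, -0.578, 0.253] pointing down, gripper open.
Joint ranges: [-3.01, 3.01], [-1.01, 2.22], [0.06, 2.58], [-1.02, 4.17], [0.09, 2.62], [-3.14, 3.14]. Speed limits (rad/s): [2.57, 2.57, 3.14, 3.14, 3.14, 3.14].

### API

Orientations are given as a unit quaternion [w, x, y, z].
In Python, from cell import ctrl gives the robot as it stands.
- The arm moves only by the shell command python3 -m creep 'ROWS'. ROWS is JSON, a list that holds one entry, the list of rows, each a list of 7 numbers: the shift along the tool's x, y, z in mm, then the turn, a rotation vector about the tool's x, y, z in degrees, then the opening, from -1 (shut) to 1 (fully open), so that 0 is half open. In form: [[[tx, ty, tz, wx, wy, wz, fingers], ...]]. A call has 1 to 5 rows; each row is the pose to reach, as a shift and turn from the pose commanded when the call began, along the tool's axes at that moment; what a row does not reach only later rows make up. A row lasts 1/12 s, in which the tool goes at most 41.7 mm and 7.16 degrees, less where a joint would pass 70% of its speed; a pose out of reach is approached as far as the arm can. A call with a gripper value outside its range is refused whole. The fingers move at their own pace and stop on an object; the grip force is fixed at half the most. Time passes only in rows, so rows that repeat a pose let the fingers close. It gives the time, the measured TCP pose, the force, the opening and the grip force at its end, in the units of the state.
- ctrl.observe(): the state, without advancing time (a new reading comes with each control period).
- ctrl.grab_frame(name): name is "side" or "top"; returns a dict with "color" (384x512x3 uint8, red, green, blue), "range_z" (384x512 float32, m along the optical axis (not along the pixel's ray), 0 where there is no reading), "fx", "fy", "cx", "cy" (pixels), "camera_from_world" (4x4, takes a point from world to camera coordinates). Camera axes: x right, y up, looking along -z (the intrinsics and any distortion apply to the point x, -y, -z); pixel columns grow to the right and rows downward; lengths in m; the calibration is good to about 2 mm. A picture is of the moment at which its call begins.
- ctrl.hand_in(): hands the job in; it is judged then, once.
Trained networks look in the newest picture that a camera, given by its name, has taken for a name from the list of things; names that differ only in an ending like _2 or _b are one class to them, and where a whole thing is asked for, a point or a joint stands for the part that bears it (a point fixed in the world has none). Each returns a list of dicts, best first, with "confidence" (0 to 1); they miss things now and then, are a little off and sometimes report something else, mostly with a low value. They report only what shows in the picture. A call takes as long as a camera call. They do not tell look-alikes from the thing itself.
- ctrl.recognise(camera, target): "xyz" ([x, y, z] in m, in world coordinates, good to about 4 mm: the middle of the surface that is visible of it).
- ctrl.trace(camera, target): "mask" (384x512 bool, what is visible of it).
The state is a dict: "time": time; "q": joint angles; "qvel": joint speeds; "joint_efforts": joint torques, N m; "tcp_pos": TCP position; "tcp_rot": TCP orientation; "force": force on the tool from outside, world axes, zero at the start; "moment": the same for the moment, N m; "gripper_width": opening from 0.0 (shut) to 1.0 (fully open); "grip_force": force on a finger pad.
Only numpy, scipy, OpenCV 4.12 (cv2) and the standard library are available. Lean on these libraries where they do the work, as an engineer would, in place of code of your own. Each camera call takes 0.05 s, during which the arm holds its last target. There are 200 camera calls.

### The job

Two upright case flaps stand in slotted stands; take the one whose single middle hinge knuckle fits the gap in the hinge leaf on the fixed jamb block, lift it clear out of its stand, and lower it upright so that its knuckle sits between the two fixed ones with all the holes in one straight line, ready for the 7 mm pin. Finish while still holding the flap in the gripper, still and in line, not let go and not jammed hard against the block; leave the other flap in its stand and everything else where it is.

Things in the scene. Friction and masses are not known exactly. Their poses are not given: they have to be found in the camera images.
- flap_mid: Fitting flap: upright dark board 14 (x) x 136 (y) x 85 mm tall, 0.15-0.31 kg, steel hinge leaf on its +x face, ONE steel knuckle below its middle (tube along y, 20 mm outside, 12 mm bore, 30 mm long, ends bevelled 3 mm). Origin: bore centre, 29 mm above the table at the start; z up. Board's lower edge 16 mm, top edge 101 mm above the origin; leaf (3 mm thick, y +-44 mm) ends at 50 mm
- flap_out: Flap that does not fit, stays in its stand: same board and leaf, but TWO steel knuckles (20 mm outside, 27 mm long) below its ends at y = +-17 to +-44 mm and none in the middle. Origin: middle of the bore line, 29 mm above the table at the start; y along the bore, z up; edges as on the other flap
- jamb: Light wooden jamb block fixed to the table: 62 mm (x from -50 to +12), 130 mm (y), 82 mm high, steel leaf on top up to 85 mm. A rebate runs along its +x top edge: floor 63.5 mm above the table, wall at x = -12 mm. Two steel knuckles of the fixed leaf lie in the rebate. Origin: on the table, straight below the middle of the bore line; z up
- jamb_bore (a point): Middle of the fixed bore line, 75 mm above the table; y along the bore, z up. Fixed knuckles (20 mm outside, 12 mm bore, bevelled) at y = +-17 to +-44 mm: a 34 mm gap between them. With the bores in line the fitting knuckle has 2 mm to spare on either side, 2 mm behind (-x) and 1.5 mm below, nothing in front
- stand_mid: Fixed plywood stand of the fitting flap: base 80 x 150 x 8 mm, two end posts at y = +-48 to +-70 mm. The board's lower corners rest on the posts at 45 mm, in slots 18 mm wide (x) with cheeks up to 75 mm: lift straight up at least 31 mm to free it. Origin: centre of its underside, below the flap's origin
- stand_out: The same stand, holding the other flap
- spool: Grey spool, 48 mm across, 50 mm tall, upright; origin at the centre of its underside. Bystander
- dye_bottle: Amber bottle with black cap, 48 mm across, 105 mm tall; origin at the centre of its underside. Bystander
- pot: White cup, 72 mm across, 85 mm tall; origin at the centre of its underside. Bystander
- mallet: Wooden mallet lying flat, 240 mm long along its x, head to +x; origin under its middle. Bystander
- rule: Steel rule, 220 (x) x 26 x 4 mm, lying flat; origin under its middle. Bystander
- dividers: Dark steel wing dividers lying flat, two 140 mm legs opening to -x from a joint at the origin. Bystander
- pin: Steel hinge pin, 7 mm thick, 104 mm long with a small head, lying in a low wooden tray (90 x 150 x 22 mm); for later, not needed now. Origin under its middle. Bystander
- flap_mid_grip (a point): Point to grip on the fitting flap: middle of the board, 82 mm above the bore, 19 mm below the top edge; bare wood 14 mm thick across x
Not all that is in view belongs to the job. What is shaped like the flap_mid but yellow is not meant.

How it is judged:
On the way, in this order (a step that is already met when the one before it is completed fails the run):
1. the fitting flap is gripped and lifted clear of its stand (height (world z) of flap_mid above 0.065 m and contact force between the fingers and flap_mid above 2 N), for 0.1 s.
2. its knuckle is between the fixed ones with the bores in line, held in the gripper (x of flap_mid in the frame of jamb_bore between -0.0035 and 0.0035 m and z of flap_mid in the frame of jamb_bore between -0.0035 and 0.0035 m and y of flap_mid in the frame of jamb_bore between -0.005 and 0.005 m and angle between the y axis of flap_mid and the y axis of jamb_bore, either way round below 0.08 rad and angle between flap_mid's own z axis and vertical below 0.17 rad and contact force between the fingers and flap_mid above 2 N), for 0.4 s.
At the end, for the whole second after the job is handed in: Fitting flap gripped (over 2 N), at rest, upright within 0.17 rad, bore within 3.5 mm of the fixed bore line fore-aft and in height, 5 mm along it, parallel within 0.08 rad, pressing the jamb with under 20 N; other flap within 15 mm of its start (all of step 2 and linear speed of flap_mid below 0.01 m/s and angular speed of flap_mid below 0.1 rad/s and contact force between flap_mid and jamb below 20 N and distance of flap_out from where it was at the start of the episode below 0.015 m); the arm keeps its last pose, push and grip.
It fails at once if the flap that does not fit is disturbed (distance of flap_out from where it was at the start of the episode above 0.015 m).
It fails at once if a bystander is displaced (distance of any of spool, dye_bottle, pot, mallet, rule, dividers, pin from where it was at the start of the episode above 0.03 m).
It also fails if it takes over 48 s, if anything falls off the work surface, if the arm or the gripper's body presses on something with over 40 N, if the wrist force passes 120 N, or if a joint passes its speed limit or range.

## Working session

There is one attempt and no reset: what is moved stays moved. The work goes in short steps, Python scripts to look and compute and a shell command to move; the robot and the scene stay as the last step left them, time stands still between calls to the robot, and variables do not carry over. Pictures are saved under pics/ and viewed, at most 10 in all, crops included, and the job is handed in when it is done.

```bash
mkdir -p pics; ls; cat > h.py <<'E'
import numpy as np,cv2
from cell import ctrl
def pts(f):
    z=f["range_z"];v,u=np.mgrid[:384,:512]
    c=np.stack([(u-f["cx"])/f["fx"]*z,-(v-f["cy"])/f["fy"]*z,-z,np.ones_like(z)],-1)
    w=c@np.linalg.inv(f["camera_from_world"]).T
    w=w[...,:3];w[z==0]=np.nan
    return w
E
python3 - <<'E'
from h import *
ims=[]
for n in("side","top"):
    f=ctrl.grab_frame(n);np.savez(f"{n}.npz",**f)
    cv2.imwrite(f"pics/{n}0.png",f["color"][...,::-1])
    print(n,list(f),f["fx"],np.linalg.inv(f["camera_from_world"])[:3,3].round(3))
    for t in("flap_mid","flap_out","jamb","stand_mid","stand_out"):
        for d in ctrl.recognise(n,t): print(n,t,np.round(d["xyz"],3),round(d["confidence"],2))
o=ctrl.observe();print(o)
E
```

```text
pics
side ['color', 'range_z', 'fx', 'fy', 'cx', 'cy', 'camera_from_world'] 349.6632520245515 [0.152 0.572 0.595]
side flap_mid [ 0.357 -0.129  0.016] 0.89
side flap_mid [0.435 0.3   0.108] 0.6
side flap_out [ 0.354 -0.268  0.02 ] 0.74
side flap_out [ 0.58  -0.035  0.092] 0.61
side flap_out [ 0.668 -0.316  0.059] 0.46
side jamb [ 0.474 -0.211  0.063] 0.59
side stand_mid [0.426 0.312 0.008] 0.79
side stand_out [ 0.576 -0.018  0.008] 0.83
top ['color', 'range_z', 'fx', 'fy', 'cx', 'cy', 'camera_from_world'] 377.2746892290553 [ 0.449 -0.009  1.014]
top flap_mid [0.44  0.284 0.13 ] 0.95
top flap_mid [ 0.356 -0.138  0.017] 0.69
top flap_out [ 0.585 -0.038  0.132] 0.87
top jamb [ 0.49  -0.247  0.083] 0.71
top stand_mid [0.438 0.289 0.008] 0.69
top stand_mid [0.705 0.211 0.067] 0.69
top stand_out [ 0.571 -0.037  0.004] 0.59
{'time': 0.6, 'q': array([-1.30103009e+00,  5.26890365e-02,  1.61290892e+00,  1.58166328e-07,
        1.47596785e+00, -1.18995337e-01]), 'qvel': array([-0.00118629, -0.00031705,  0.00017696, -0.00129638,  0.00059489,
       -0.00017659]), 'joint_efforts': array([ 7.35088270e-04, -3.93405426e+01, -3.70233142e+01, -5.86311603e-05,
        7.22089935e-04, -9.87089152e-06]), 'tcp_pos': array([ 0.23690099, -0.57834693,  0.25330504]), 'tcp_rot': array([1.33768233e-05, 9.81167465e-01, 1.93159015e-01, 1.08928468e-06]), 'force': array([ 0.55069343, -0.602455  , -0.43064776]), 'moment': array([0.05202212, 0.00021753, 0.03311641]), 'grip_force': 0.0, 'gripper_width': 1.0030985989944836}
```

View pics/side0.png

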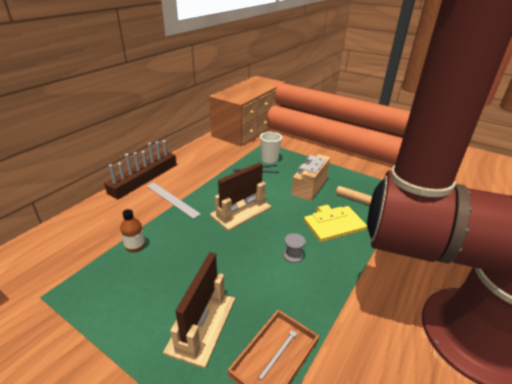

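View pics/top0.png

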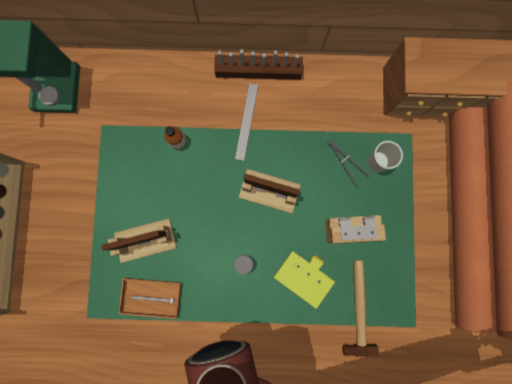

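The side view shows dark boards at (200,300) and (240,185), with a yellow card lying flat at (335,222). The jamb is at (311,176), or (357,229) in the top view. Next I'll enlarge both boards and the jamb, and measure them.

```bash
python3 - <<'E'
from h import *
S=dict(np.load("side.npz"));T=dict(np.load("top.npz"))
def crop(f,u,v,w,h,k=400):
    return cv2.resize(f["color"][v:v+h,u:u+w,::-1],(k,300),interpolation=cv2.INTER_CUBIC)
a=np.vstack([np.hstack([crop(S,160,250,100,75+0),crop(S,200,155,80,60)]),np.hstack([crop(T,95,205,100,75),crop(T,225,155,100,75)])])
cv2.imwrite("pics/crop1.png",a)
cv2.imwrite("pics/crop2.png",np.hstack([crop(T,315,200,80,60),crop(S,280,150,60,45)]))
pt=pts(T);ps=pts(S)
def rect(p,c,r,z0,z1):
    p=p.reshape(-1,3);m=(np.hypot(p[:,0]-c[0],p[:,1]-c[1])<r)&(p[:,2]>z0)&(p[:,2]<z1);q=p[m]
    R=cv2.minAreaRect(q[:,:2].astype(np.float32)*1000)
    b=cv2.boxPoints(R).round(0).tolist()
    d=q[:,:2]-q[:,:2].mean(0);V=np.linalg.svd(d,full_matrices=False)[2][0]
    print(len(q),np.median(q,0).round(4),"center",np.round(R[0],1),"size",np.round(R[1],1),"ang",round(R[2],1),"svd",round(float(np.degrees(np.arctan2(V[1],V[0]))),1),b)
for n,p in(("top",pt),("side",ps)):
    for c in((.435,.3),(.58,-.035)): print(n);rect(p,c,.1,.122,.145)
    print(n,"jamb");rect(p,(.48,-.25),.1,.07,.095)
E
```

```text
top
361 [0.4441 0.2867 0.1292] center [443.9 287.7] size [ 14.1 136. ] ang 16.6 svd -73.4 [[418.0, 351.0], [457.0, 221.0], [470.0, 225.0], [431.0, 355.0]]
top
350 [ 0.5855 -0.0392  0.1286] center [586.1 -39.3] size [135.7  14.7] ang 75.2 svd 74.9 [[562.0, -103.0], [576.0, -107.0], [611.0, 24.0], [596.0, 28.0]]
top jamb
1024 [ 0.4804 -0.2573  0.0825] center [ 486.4 -257.4] size [ 59.9 131. ] ang 4.3 svd 95.1 [[452.0, -194.0], [461.0, -325.0], [521.0, -320.0], [511.0, -190.0]]
side
642 [0.4402 0.2975 0.1295] center [444.8 286.7] size [ 15.2 137. ] ang 16.7 svd -73.5 [[418.0, 350.0], [457.0, 219.0], [472.0, 223.0], [432.0, 354.0]]
side
254 [ 0.5851 -0.0315  0.1291] center [585.2 -39.2] size [134.7  16.5] ang 74.7 svd 74.6 [[560.0, -102.0], [575.0, -106.0], [611.0, 24.0], [595.0, 28.0]]
side jamb
499 [ 0.4766 -0.2417  0.0832] center [ 486.4 -258.3] size [ 61.2 136.7] ang 4.6 svd 94.9 [[450.0, -193.0], [461.0, -329.0], [522.0, -324.0], [511.0, -188.0]]
```

View pics/crop1.png

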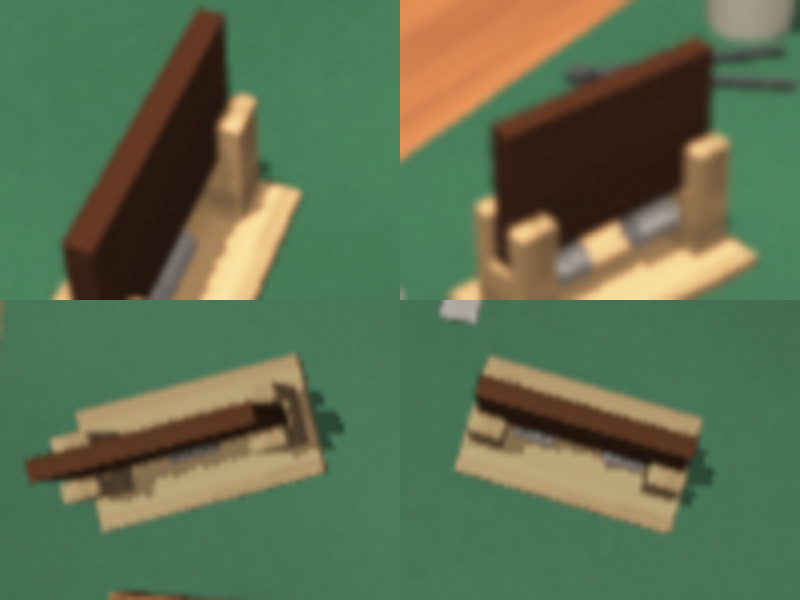

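View pics/crop2.png

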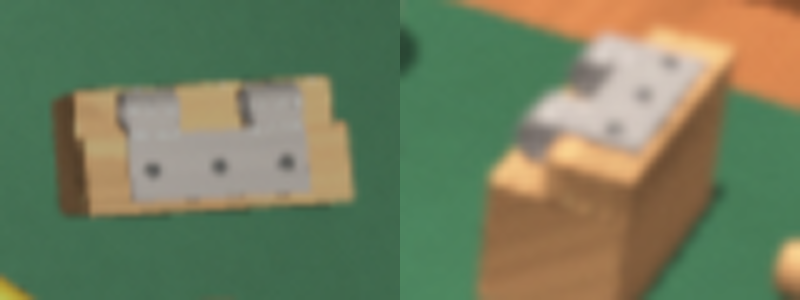

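Two boards could be meant. The one at side (200,300), top (140,240), shows a single grey knuckle in the middle, top (140,240). The one at side (240,185), top (270,190), shows two end knuckles with bare wood between them. So flap_mid is the first, at about (0.444, 0.287), and the second is flap_out. The yellow card is a look-alike and not meant.

The jamb's rebate and knuckles face world +x, and its yaw is about 4.6°.

```bash
cat >> h.py <<'E'
def Rq(q):
    from scipy.spatial.transform import Rotation as R
    return R.from_quat([q[1],q[2],q[3],q[0]])
def plan(xyz,yaw_y):
    """print shift mm in tool axes and wz deg to bring the TCP to xyz, tool y at world heading yaw_y (deg, mod 180), tool down"""
    from scipy.spatial.transform import Rotation as R
    o=ctrl.observe();r=Rq(o["tcp_rot"]);M=r.as_matrix()
    print("tcp",o["tcp_pos"].round(4),"heading y",np.degrees(np.arctan2(M[1,1],M[0,1])).round(2),"tilt",(M[:2,2]*57.3).round(2),"q",o["q"].round(2),"t",o["time"],"F",o["force"].round(1),"w",round(o["gripper_width"],3),"g",round(o["grip_force"],1))
    a=np.radians(yaw_y);y=np.array([np.cos(a),np.sin(a),0])
    if y@M[:,1]<0:y=-y
    z=np.array([0,0,-1.]);G=np.stack([np.cross(y,z),y,z],1)
    print("shift",(M.T@(np.array(xyz)-o["tcp_pos"])*1000).round(1),"turn",np.degrees(R.from_matrix(M.T@G).as_rotvec()).round(2))
E
python3 - <<'E'
from h import *
def loc(p,c,yaw):
    a=np.radians(yaw);d=p.reshape(-1,3)-[c[0],c[1],0];
    return np.stack([d[:,0]*np.cos(a)+d[:,1]*np.sin(a),-d[:,0]*np.sin(a)+d[:,1]*np.cos(a),d[:,2]],1)*1000
for n in("side","top"):
    f=dict(np.load(n+".npz"));p=pts(f)
    q=loc(p,(.4443,.2873),16.6)
    b=q[(abs(q[:,1])<60)&(abs(q[:,0])<12)&(q[:,2]>60)&(q[:,2]<120)];print(n,"board face x",np.percentile(b[:,0],[5,50,95]).round(1) if len(b) else None)
    k=q[(abs(q[:,1])<26)&(abs(q[:,0])<22)&(q[:,2]>14)&(q[:,2]<45)];print("knuckle",len(k));print(k.round(0).astype(int)[:25].tolist())
    j=loc(p,(.5063,-.2559),4.7);col=f["color"].reshape(-1,3).astype(int)
    m=(abs(j[:,1])<70)&(j[:,0]>-60)&(j[:,0]<25)&(j[:,2]>72)&(j[:,2]<95)
    gr=m&((col.max(1)-col.min(1))<25)
    g=j[gr];print("steel",len(g),g.min(0).round(1),g.max(0).round(1),np.median(g,0).round(1));
    R=cv2.minAreaRect(g[:,:2].astype(np.float32));print(R)
    kn=j[(abs(j[:,1])>19)&(abs(j[:,1])<42)&(j[:,0]>-10)&(j[:,0]<14)&(j[:,2]>70)]
    print("fixed kn x",np.percentile(kn[:,0],[0,50,100]).round(1),"z",np.percentile(kn[:,2],[0,50,100]).round(1))
plan((.45,-.1,.26),-20)
E
```

```text
side board face x [-7.4 -6.5 -5.9]
knuckle 101
[[-6, -21, 45], [-5, -14, 38], [-5, -17, 35], [-3, -12, 37], [-5, -12, 37], [-7, -12, 38], [-8, -16, 34], [-4, -10, 36], [-6, -11, 37], [-7, -12, 36], [-8, -14, 34], [-4, -7, 38], [-5, -9, 36], [-7, -9, 36], [-7, -12, 33], [-8, -14, 31], [-10, -15, 30], [-4, -5, 38], [-6, -7, 36], [-7, -7, 36], [-8, -10, 33], [-9, -11, 32], [-3, -3, 37], [-5, -3, 37], [-7, -4, 36]]
steel 206 [-40.6 -39.1  72. ] [10.6 44.7 87.3] [-18.4   4.9  84.7]
((-15.488215446472168, 2.9815940856933594), (84.4730453491211, 50.249942779541016), 88.63143157958984)
fixed kn x [-10.   -1.5  10.7] z [70.4 83.9 86.6]
top board face x [-10.7  -7.3  -7. ]
knuckle 25
[[-6, -14, 23], [-7, -10, 45], [-7, -10, 36], [-8, -12, 34], [-8, -14, 33], [-8, -14, 24], [-7, 1, 34], [-8, -1, 34], [-8, -4, 37], [-9, -6, 33], [-9, -8, 33], [-10, -10, 31], [-10, -12, 28], [-7, 11, 37], [-8, 9, 37], [-8, 6, 36], [-9, 4, 35], [-9, 2, 34], [-10, 0, 33], [-10, -1, 29], [-7, 19, 45], [-9, 14, 36], [-9, 12, 36], [-10, 11, 32], [-10, 9, 30]]
steel 619 [-43.1 -43.2  73.7] [10.2 44.8 88.3] [-20.4   0.2  83.4]
((-16.048967361450195, 0.7652206420898438), (53.564239501953125, 87.27525329589844), 1.0325896739959717)
fixed kn x [-10.   -0.   10.2] z [73.7 83.  88. ]
tcp [ 0.2369 -0.5783  0.2533] heading y -67.73 tilt [ 0. -0.] q [-1.3   0.05  1.61  0.    1.48 -0.12] t 0.6 F [ 0.6 -0.6 -0.4] w 1.003 g 0.0
shift [ 378.5 -361.9   -6.7] turn [  0.     0.   -47.73]
```

```bash
python3 -m creep '[[[30,-29,0,0,0,-4,1],[60,-58,0,0,0,-8,1],[90,-86,0,0,0,-12,1],[120,-115,0,0,0,-16,1],[150,-144,0,0,0,-20,1]]]'; python3 -c "
from h import *
plan((.45,-.1,.26),-15)"
```

```text
time: 1.02
tcp_pos: [0.3214, -0.3867, 0.2533]
tcp_rot: [0.0, 0.932, 0.362, 0.0]
force: [0.9, 0.4, 0.7]
gripper_width: 1.001
grip_force: 0.0
tcp [ 0.3214 -0.3867  0.2533] heading y -47.57 tilt [ 0.02 -0.01] q [-1.03 -0.25  1.89  0.    1.5  -0.2 ] t 1.0167 F [0.9 0.4 0.7] w 1.001 g 0.0
shift [ 288.3 -124.9   -6.7] turn [ 2.000e-02 -0.000e+00 -3.257e+01]
```

```bash
python3 -m creep '[[[38,-16,0,0,0,-6,1],[76,-33,0,0,0,-12,1],[114,-49,0,0,0,-18,1],[152,-66,0,0,0,-24,1],[190,-82,0,0,0,-30,1]]]'; python3 -c "
from h import *
plan((.45,.05,.255),5)"
```

```text
time: 1.43
tcp_pos: [0.4068, -0.1979, 0.2537]
tcp_rot: [0.001, 0.806, 0.592, 0.0]
force: [0.5, -0.4, 0.8]
gripper_width: 0.997
grip_force: 0.0
tcp [ 0.4068 -0.1979  0.2537] heading y -17.45 tilt [ 0.06 -0.04] q [-0.62 -0.38  2.    0.    1.53 -0.31] t 1.4333 F [ 0.5 -0.4  0.8] w 0.997 g 0.0
shift [249.5 -33.2  -1.4] turn [  0.06   0.03 -22.45]
```

```bash
python3 -m creep '[[[40,-5,0,0,0,-5,1],[80,-10,0,0,0,-9,1],[120,-16,0,0,0,-14,1],[160,-21,0,0,0,-18,1],[200,-27,0,0,0,-22,1]]]'; python3 -c "
from h import *
plan((.4443,.2873,.23),16.6)"
```

```text
time: 1.85
tcp_pos: [0.4417, 0.0009, 0.2537]
tcp_rot: [0.001, 0.679, 0.734, 0.0]
force: [1.2, -0.0, -0.1]
gripper_width: 1.002
grip_force: 0.0
tcp [0.4417 0.0009 0.2537] heading y 4.47 tilt [ 0.08 -0.02] q [-0.17 -0.41  2.02 -0.    1.53 -0.24] t 1.85 F [ 1.2 -0.  -0.1] w 1.002 g 0.0
shift [285.4  24.9  23.7] turn [  0.08   0.03 -12.13]
```

```bash
python3 -m creep '[[[40,3,4,0,0,-2,1],[80,7,7,0,0,-4,1],[120,11,10,0,0,-6,1],[160,14,14,0,0,-8,1],[200,18,17,0,0,-10,1]]]'; python3 -c "
from h import *
plan((.4443,.2873,.18),16.6)"
```

```text
time: 2.27
tcp_pos: [0.4442, 0.2018, 0.2364]
tcp_rot: [0.0, 0.613, 0.79, 0.0]
force: [1.2, -1.3, 0.4]
gripper_width: 1.002
grip_force: 0.0
tcp [0.4442 0.2018 0.2364] heading y 14.4 tilt [0.05 0.01] q [ 0.27 -0.27  1.94 -0.    1.47  0.02] t 2.2667 F [ 1.2 -1.3  0.4] w 1.002 g 0.0
shift [82.8 21.3 56.4] turn [ 0.05  0.01 -2.2 ]
```

```bash
python3 -m creep '[[[30,7,5,0,0,-1,1],[60,15,15,0,0,-2,1],[83,21,30,0,0,-2.2,1],[83,21,45,0,0,-2.2,1],[83,21,56,0,0,-2.2,1]]]'; python3 - <<'E'
from h import *
plan((.4443,.2873,.114),16.6)
f=ctrl.grab_frame("side");cv2.imwrite("pics/pre.png",cv2.resize(f["color"][180:384,100:372,::-1],(800,600)))
E
```

```text
time: 2.68
tcp_pos: [0.4439, 0.2864, 0.179]
tcp_rot: [-0.0, 0.597, 0.802, -0.001]
force: [0.4, -0.1, 0.2]
gripper_width: 1.0
grip_force: 0.0
tcp [0.4439 0.2864 0.179 ] heading y 16.62 tilt [-0.07 -0.03] q [ 0.43 -0.12  1.91 -0.    1.36  0.14] t 2.6833 F [ 0.4 -0.1  0.2] w 1.0 g 0.0
shift [ 0.8  0.7 65. ] turn [-0.08  0.01  0.02]
```

View pics/pre.png

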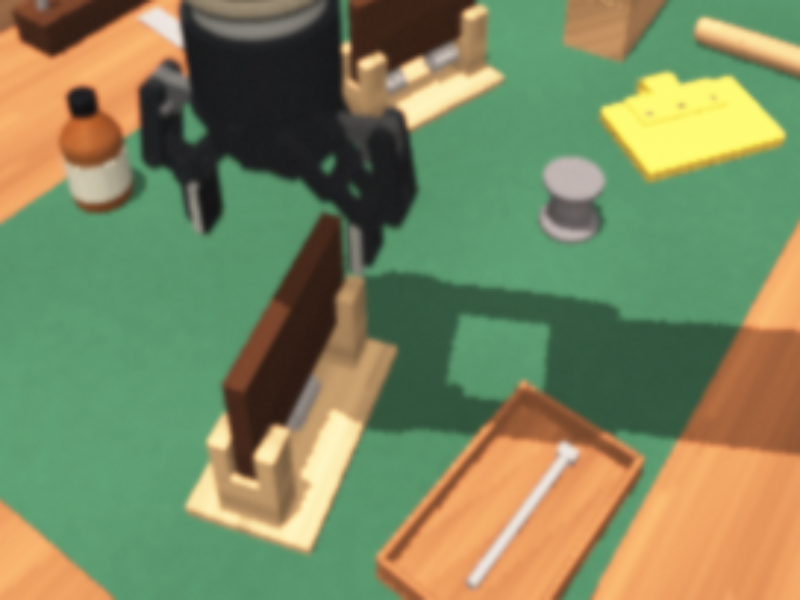

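The open fingers at crop (200,205) and (365,245) straddle the board's top edge, which is seen at (285,300). I'll go down and close.

```bash
python3 -m creep '[[[1,1,20,0,0,0,1],[1,1,40,0,0,0,1],[1,1,58,0,0,0,1],[1,1,65,0,0,0,1],[1,1,65,0,0,0,1]]]'; for i in 1 2 3; do python3 -m creep '[[[0,0,0,0,0,0,-1],[0,0,0,0,0,0,-1],[0,0,0,0,0,0,-1],[0,0,0,0,0,0,-1],[0,0,0,0,0,0,-1]]]';done
```

```text
time: 3.15
tcp_pos: [0.4442, 0.2853, 0.1135]
tcp_rot: [-0.001, 0.599, 0.801, -0.002]
force: [0.5, -0.7, 0.2]
gripper_width: 0.999
grip_force: 0.0
time: 3.57
tcp_pos: [0.4458, 0.2868, 0.1163]
tcp_rot: [0.0, 0.598, 0.801, 0.001]
force: [0.1, 0.5, 0.2]
gripper_width: 0.296
grip_force: 0.0
time: 3.98
tcp_pos: [0.4458, 0.2868, 0.116]
tcp_rot: [0.0, 0.598, 0.801, 0.001]
force: [0.1, 0.2, 3.8]
gripper_width: 0.154
grip_force: 59.2
time: 4.4
tcp_pos: [0.4458, 0.2868, 0.116]
tcp_rot: [0.0, 0.598, 0.801, 0.001]
force: [0.5, -0.7, 4.9]
gripper_width: 0.158
grip_force: 59.4
```

```bash
python3 -m creep '[[[0,0,-10,0,0,0,-1],[0,0,-30,0,0,0,-1],[0,0,-55,0,0,0,-1],[0,0,-80,0,0,0,-1],[0,0,-100,0,0,0,-1]]]';python3 -m creep '[[[0,0,-20,0,0,0,-1],[0,0,-30,0,0,0,-1],[0,0,-30,0,0,0,-1]]]'; python3 - <<'E'
from h import *
f=ctrl.grab_frame("side");g=ctrl.grab_frame("top")
cv2.imwrite("pics/lift.png",np.hstack([cv2.resize(f["color"][150:350,130:330,::-1],(400,400)),cv2.resize(g["color"][160:320,60:220,::-1],(400,400))]))
plan((.45,.05,.26),5)
E
```

```text
time: 4.82
tcp_pos: [0.4444, 0.2862, 0.2158]
tcp_rot: [-0.001, 0.598, 0.801, -0.001]
force: [0.5, 0.0, -2.2]
gripper_width: 0.156
grip_force: 60.5
time: 5.07
tcp_pos: [0.4459, 0.2869, 0.2475]
tcp_rot: [0.001, 0.598, 0.801, 0.001]
force: [-0.1, 0.9, -2.0]
gripper_width: 0.158
grip_force: 60.5
tcp [0.4446 0.2863 0.244 ] heading y 16.48 tilt [-0.11 -0.05] q [ 0.43 -0.17  1.84  0.    1.47  0.14] t 5.1667 F [ 0.3 -0.2 -4. ] w 0.158 g 60.5
shift [-228.1  -61.9  -15.8] turn [-0.12  0.03 11.48]
```

View pics/lift.png

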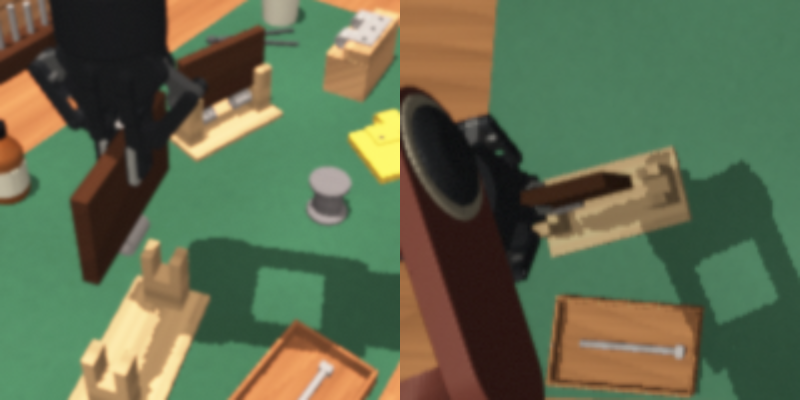

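The flap is held and clear of the stand: board at (120,210) in the left crop, empty posts below it. I'll carry it over and keep an eye on the pose readings.

```bash
python3 -m creep '[[[-40,-11,0,0,0,2.3,-1],[-80,-22,-4,0,0,4.6,-1],[-120,-33,-8,0,0,6.9,-1],[-160,-44,-12,0,0,9.2,-1],[-200,-54,-16,0,0,11,-1]]]';  python3 -c "
from h import *
plan((.45,-.1,.26),5)"
```

```text
time: 5.58
tcp_pos: [0.4486, 0.0778, 0.2587]
tcp_rot: [-0.002, 0.673, 0.74, -0.002]
force: [1.7, -0.6, -2.7]
gripper_width: 0.157
grip_force: 60.4
tcp [0.4486 0.0778 0.2587] heading y 5.42 tilt [-0.25 -0.01] q [ 0.01 -0.37  1.98 -0.    1.54 -0.09] t 5.5833 F [ 1.7 -0.6 -2.7] w 0.157 g 60.4
shift [-177.2  -15.4   -1.3] turn [-0.25 -0.02  0.42]
```

```bash
python3 -m creep '[[[-38,-1,0,0,0,0.4,-1],[-76,-2,0,0,0,0.4,-1],[-114,-4,0,0,0,0.4,-1],[-152,-5,0,0,0,0.4,-1],[-190,-5,0,0,0,0.4,-1]]]';  python3 -c "
from h import *
plan((.5063,-.2559,.25),4.9)"
```

```text
time: 6.0
tcp_pos: [0.4619, -0.1116, 0.2587]
tcp_rot: [-0.002, 0.675, 0.738, -0.001]
force: [0.5, 0.0, -2.5]
gripper_width: 0.155
grip_force: 60.4
tcp [ 0.4619 -0.1116  0.2587] heading y 5.06 tilt [-0.21  0.1 ] q [-0.39 -0.32  1.94  0.    1.52 -0.48] t 6.0 F [ 0.5  0.  -2.5] w 0.155 g 60.4
shift [-147.6   31.5    8.3] turn [-0.2  -0.12  0.16]
```

```bash
python3 -m creep '[[[-36,8,2,0,0,0,-1],[-72,15,4,0,0,0,-1],[-108,23,6,0,0,0,-1],[-140,30,8,0,0,0,-1],[-148,32,10,0,0,0,-1]]]'; python3 -m creep '[[[0,0,15,0,0,0,-1],[0,0,30,0,0,0,-1],[0,0,40,0,0,0,-1],[0,0,47,0,0,0,-1],[0,0,47,0,0,0,-1]]]'; python3 -m creep '[[[0,0,0,0,0,0,-1],[0,0,0,0,0,0,-1],[0,0,0,0,0,0,-1]]]';python3 - <<'E'
from h import *
f=ctrl.grab_frame("side");g=ctrl.grab_frame("top")
np.savez("s2.npz",**f);np.savez("t2.npz",**g)
cv2.imwrite("pics/hov.png",np.hstack([cv2.resize(f["color"][110:210,260:360,::-1],(400,400)),cv2.resize(g["color"][180:280,300:400,::-1],(400,400))]))
plan((.5063,-.2559,.162),4.9)
def loc(p,c,yaw):
    a=np.radians(yaw);d=p.reshape(-1,3)-[c[0],c[1],0];
    return np.stack([d[:,0]*np.cos(a)+d[:,1]*np.sin(a),-d[:,0]*np.sin(a)+d[:,1]*np.cos(a),d[:,2]],1)*1000
for n,f in(("side",f),("top",g)):
    q=loc(pts(f),(.5063,-.2559),4.9);col=f["color"].reshape(-1,3).astype(int)
    m=(abs(q[:,1])<90)&(abs(q[:,0])<15)&(q[:,2]>130)&(q[:,2]<222)&(col[:,0]>col[:,2]+8)
    b=q[m];print(n,len(b))
    if len(b): print("board x",np.percentile(b[:,0],[2,50,98]).round(1),"y",b[:,1].min().round(1),b[:,1].max().round(1),"z",np.percentile(b[:,2],[0,100]).round(1),"face slope",np.polyfit(b[:,1],b[:,0],1).round(4))
    k=q[(abs(q[:,1])<30)&(abs(q[:,0])<14)&(q[:,2]>98)&(q[:,2]<130)];print("kn",len(k),k[:,1].min() if len(k) else"", k[:,1].max() if len(k) else "",k[::2].round(0).astype(int).tolist()[:40])
E
```

```text
time: 6.42
tcp_pos: [0.5078, -0.2584, 0.2481]
tcp_rot: [-0.002, 0.677, 0.736, -0.001]
force: [-0.9, 0.3, -2.1]
gripper_width: 0.153
grip_force: 60.5
time: 6.83
tcp_pos: [0.5069, -0.2534, 0.2008]
tcp_rot: [-0.003, 0.675, 0.738, -0.0]
force: [-0.6, 0.1, -3.2]
gripper_width: 0.159
grip_force: 60.5
time: 7.08
tcp_pos: [0.5089, -0.2549, 0.2056]
tcp_rot: [0.001, 0.675, 0.738, 0.0]
force: [-0.9, -1.0, -2.4]
gripper_width: 0.158
grip_force: 60.5
tcp [ 0.5088 -0.255   0.2055] heading y 5.09 tilt [ 0.09 -0.06] q [-0.6  -0.05  1.79 -0.    1.39 -0.68] t 7.1833 F [-0.8  0.1 -2.1] w 0.154 g 60.5
shift [-0.7 -2.6 43.4] turn [0.08 0.07 0.19]
side 542
board x [-7.4 -5.3  7.4] y -64.9 71.9 z [135.3 221.7] face slope [ 0.0353 -4.2513]
kn 48 -13.435276181714215 18.351511200228586 [[-3, -8, 130], [-2, -2, 129], [-6, -8, 127], [-3, -2, 126], [-6, -10, 123], [-3, 6, 127], [-7, 0, 125], [-9, -10, 121], [-5, 11, 126], [-7, 1, 122], [6, -4, 113], [-7, 16, 125], [-8, 3, 120], [5, 6, 115], [-5, 18, 123], [-9, 13, 122], [5, 13, 114], [1, 8, 113], [-8, 18, 121], [7, 14, 111], [2, 14, 113], [-5, 16, 116], [4, 15, 109], [-1, 13, 110]]
top 238
board x [-6.1  0.6 10.7] y 12.2 70.6 z [136.5 221.8] face slope [-0.0441  2.7338]
kn 15 2.9504902059412528 17.693722208190476 [[-5, 17, 114], [-6, 15, 125], [-6, 9, 123], [-6, 5, 123], [-8, 18, 117], [-8, 14, 119], [-8, 8, 118], [-8, 4, 118]]
```

View pics/hov.png

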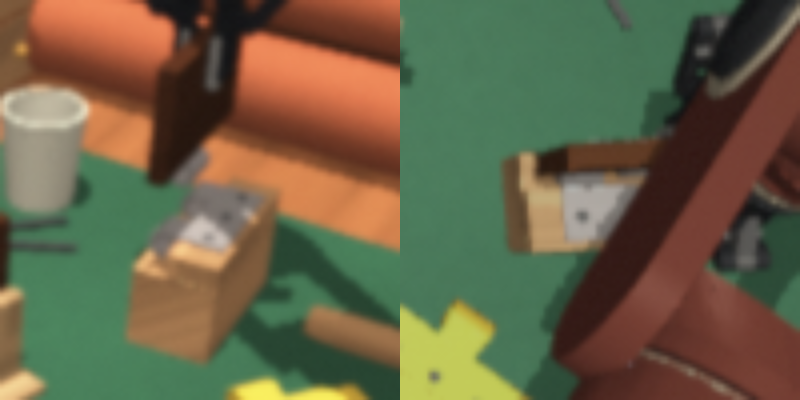

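Held above the jamb, knuckle at left crop (190,165) just over the fixed ones at (165,235) and (205,195). Plane fits on both bodies in the same picture will give the relative offset.

```bash
cat >> h.py <<'E'
C=(.5063,-.2559);YAW=4.9
def loc(p,c=C,yaw=YAW):
    a=np.radians(yaw);d=p.reshape(-1,3)-[c[0],c[1],0]
    return np.stack([d[:,0]*np.cos(a)+d[:,1]*np.sin(a),-d[:,0]*np.sin(a)+d[:,1]*np.cos(a),d[:,2]],1)*1000
def fit(q,ax,lo,hi,it=5):
    """robust plane q[ax] = a + b*u + c*z inside box lo..hi"""
    m=np.all((q>lo)&(q<hi),1);q=q[m];u=1-ax
    A=np.c_[np.ones(len(q)),q[:,u],q[:,2]-np.mean(q[:,2])];k=np.ones(len(q),bool)
    for _ in range(it):
        s=np.linalg.lstsq(A[k],q[k,ax],rcond=None)[0];r=q[:,ax]-A@s;k=abs(r)<max(1,1.5*np.std(r[k]))
    return k.sum(),s.round(3),q[k].mean(0).round(1),round(r[k].std(),2)
E
python3 - <<'E'
from h import *
for n in("side.npz","s2.npz","top.npz","t2.npz"):
    f=dict(np.load(n));q=loc(pts(f));print(n)
    for nm,a in (("jamb -x",(0,(-58,-55,10),(-44,55,75))),("jamb +y",(1,(-44,58,10),(5,75,58))),("flap -x",(0,(-12,-60,150),(-1,60,205))),("flap +y",(1,(-6,64,140),(6,80,200)))):
        try:print(nm,*fit(q,*a))
        except Exception as e:print(nm,"none")
    for nm,z0,z1,x0,x1 in(("jamb top",78,90,-56,20),("flap top",210,230,-15,20)):
        m=(q[:,2]>z0)&(q[:,2]<z1)&(abs(q[:,1])<80)&(q[:,0]>x0)&(q[:,0]<x1);b=q[m]
        if len(b):print(nm,len(b),"z",np.median(b[:,2]).round(1),"x",np.percentile(b[:,0],[0,2,50,98,100]).round(1),"y",b[:,1].min().round(1),b[:,1].max().round(1))
E
```

```text
side.npz
jamb -x 187 [-4.982e+01  5.000e-03  4.000e-03] [-49.8   2.1  42.9] 0.42
jamb +y 113 [ 6.3501e+01 -3.0000e-03 -1.0000e-03] [-17.2  63.5  34.7] 0.56
flap -x 0 [0. 0. 0.] [nan nan nan] nan
flap +y 0 [0. 0. 0.] [nan nan nan] nan
jamb top 420 z 83.9 x [-50.9 -49.7 -28.4   4.5   8.3] y -69.0 66.3
s2.npz
jamb -x 192 [-4.9761e+01  3.0000e-03 -2.0000e-03] [-49.7   3.4  43. ] 0.37
jamb +y 120 [6.3293e+01 1.0000e-03 7.0000e-03] [-19.3  63.3  34.7] 0.58
flap -x 175 [-5.788e+00 -3.000e-03 -1.000e-03] [ -5.8  12.2 173.6] 0.47
flap +y 50 [6.8962e+01 5.5000e-02 9.0000e-03] [ -0.5  69.  170.3] 0.42
jamb top 415 z 83.9 x [-50.8 -49.9 -27.6   4.3   8.4] y -64.6 67.2
flap top 162 z 219.1 x [-14.7 -13.4  -0.2  18.3  19.3] y -63.0 70.4
top.npz
jamb -x 0 [0. 0. 0.] [nan nan nan] nan
jamb +y 63 [ 6.5153e+01 -4.0000e-03 -4.0000e-03] [-20.   65.2  34.6] 0.34
flap -x 0 [0. 0. 0.] [nan nan nan] nan
flap +y 0 [0. 0. 0.] [nan nan nan] nan
jamb top 967 z 82.7 x [-49.8 -48.8 -26.2   6.6   9.5] y -65.2 65.7
t2.npz
jamb -x 0 [0. 0. 0.] [nan nan nan] nan
jamb +y 68 [ 6.5288e+01 -0.0000e+00 -4.0000e-03] [-20.   65.3  34.1] 0.34
flap -x 16 [-5.772e+00 -3.000e-03  0.000e+00] [ -5.9  39.1 180.9] 0.04
flap +y 33 [ 6.9946e+01  2.7000e-02 -4.0000e-03] [  0.2  69.9 171.3] 0.32
jamb top 380 z 82.6 x [-49.7 -48.6 -26.6  -5.6  -4.4] y -2.6 65.3
flap top 167 z 218.2 x [-6.1 -5.8  1.4 13.  18.5] y 12.5 70.1
  return _methods._mean(a, axis=axis, dtype=dtype,
  ret = ret.dtype.type(ret / rcount)
  ret = _var(a, axis=axis, dtype=dtype, out=out, ddof=ddof,
  arrmean = um.true_divide(arrmean, div, out=arrmean,
  ret = ret.dtype.type(ret / rcount)
h.py:31: RuntimeWarning: Mean of empty slice.
  return k.sum(),s.round(3),q[k].mean(0).round(1),round(r[k].std(),2)
  ret = um.true_divide(
```

Yaw and tilt agree to within 0.3°. The flap sits about 1.0 mm too far +x and 2.1 mm too far +y, with the bore about 43.5 mm high. I'll correct those while going down part way, then check.

```bash
python3 -m creep '[[[-1,-0.5,3,0,0,0,-1],[-2.1,-1,7,0,0,0,-1],[-2.1,-1,11,0,0,0,-1],[-2.1,-1,14,0,0,0,-1],[-2.1,-1,16,0,0,0,-1]]]'; python3 -m creep '[[[0,0,0,0,0,0,-1],[0,0,0,0,0,0,-1],[0,0,0,0,0,0,-1],[0,0,0,0,0,0,-1],[0,0,0,0,0,0,-1]]]'; cat > m.py <<'E'
from h import *
import warnings,sys;warnings.simplefilter("ignore")
zb=float(sys.argv[1])  # nominal bore z mm
for n in("side","top"):
    f=ctrl.grab_frame(n);q=loc(pts(f));print(n)
    for nm,a in (("jamb -x",(0,(-58,-55,10),(-44,55,75))),("jamb +y",(1,(-44,58,10),(5,75,58))),("flap -x",(0,(-12,-60,zb+25),(-1,60,zb+88))),("flap +y",(1,(-6,60,zb+22),(6,80,zb+90)))):
        try:print(nm,*fit(q,*a))
        except Exception as e:print(nm,"none")
    m=(q[:,2]>zb+96)&(q[:,2]<zb+110)&(q[:,1]<80)&(q[:,1]>25)&(abs(q[:,0])<5);print("flap top",m.sum(),np.median(q[m,2]).round(1))
plan((.5063,-.2559,.162),YAW)
E
python3 m.py 102.5
```

```text
time: 7.6
tcp_pos: [0.5072, -0.2568, 0.1873]
tcp_rot: [-0.001, 0.675, 0.738, -0.0]
force: [-0.1, -0.1, -2.0]
gripper_width: 0.156
grip_force: 60.5
time: 8.02
tcp_pos: [0.5077, -0.257, 0.1886]
tcp_rot: [0.0, 0.675, 0.738, 0.0]
force: [0.1, -0.2, -2.5]
gripper_width: 0.157
grip_force: 60.5
side
jamb -x 193 [-4.9736e+01  4.0000e-03  3.0000e-03] [-49.7   1.7  43.6] 0.4
jamb +y 121 [ 6.3644e+01 -1.1000e-02 -8.0000e-03] [-20.4  63.8  35.2] 0.57
flap -x 192 [-7.304e+00 -2.000e-03 -4.000e-03] [ -7.3  12.3 154.7] 0.39
flap +y 57 [ 6.7055e+01 -4.5000e-02 -5.0000e-03] [1.000e-01 6.710e+01 1.598e+02] 0.5
flap top 35 202.5
top
jamb -x 0 [0. 0. 0.] [nan nan nan] nan
jamb +y 69 [ 6.5195e+01 -0.0000e+00 -2.0000e-03] [-19.3  65.2  34.5] 0.3
flap -x 20 [-7.202e+00 -4.000e-03  1.000e-03] [ -7.4  36.5 159.3] 0.05
flap +y 33 [ 6.8199e+01 -8.0000e-03 -1.0000e-02] [ -0.   68.2 161.5] 0.29
flap top 94 201.6
tcp [ 0.5076 -0.257   0.1885] heading y 5.08 tilt [ 0.02 -0.01] q [-0.6  -0.03  1.81  0.    1.36 -0.69] t 8.1167 F [-0.1 -0.  -2.2] w 0.16 g 60.5
shift [ 1.2 -1.2 26.5] turn [0.02 0.01 0.18]
```

```bash
python3 -m creep '[[[0,0.3,3,0,0,0,-1],[0,0.5,6,0,0,0,-1],[0,0.5,9,0,0,0,-1],[0,0.5,12,0,0,0,-1],[0,0.5,14,0,0,0,-1]]]'; python3 -m creep '[[[0,0,0,0,0,0,-1],[0,0,0,0,0,0,-1],[0,0,0,0,0,0,-1]]]'; python3 -c "
from h import *
plan((.5063,-.2559,.162),YAW)"
```

```text
time: 8.53
tcp_pos: [0.5078, -0.2567, 0.1735]
tcp_rot: [-0.0, 0.675, 0.738, -0.0]
force: [-0.1, -0.0, -0.2]
gripper_width: 0.155
grip_force: 60.5
time: 8.78
tcp_pos: [0.5081, -0.257, 0.1744]
tcp_rot: [0.0, 0.675, 0.738, 0.0]
force: [-0.2, -0.5, -2.4]
gripper_width: 0.154
grip_force: 60.5
tcp [ 0.5081 -0.257   0.1744] heading y 5.07 tilt [ 0.01 -0.  ] q [-0.6  -0.02  1.82  0.    1.34 -0.69] t 8.7833 F [-0.2 -0.5 -2.4] w 0.154 g 60.5
shift [ 1.2 -1.7 12.4] turn [0.01 0.   0.17]
```

No contact, so the knuckle has entered. I'll do the last 12 mm.

```bash
python3 -m creep '[[[0,0,3,0,0,0,-1],[0,0,6,0,0,0,-1],[0,0,8,0,0,0,-1],[0,0,10,0,0,0,-1],[0,0,12,0,0,0,-1]]]'; python3 -m creep '[[[0,0,0,0,0,0,-1],[0,0,0,0,0,0,-1],[0,0,0,0,0,0,-1],[0,0,0,0,0,0,-1],[0,0,0,0,0,0,-1]]]'; python3 m.py 75
```

```text
time: 9.2
tcp_pos: [0.5079, -0.2568, 0.1619]
tcp_rot: [-0.0, 0.675, 0.738, -0.0]
force: [0.5, 0.2, -2.6]
gripper_width: 0.157
grip_force: 60.5
time: 9.62
tcp_pos: [0.5081, -0.2569, 0.1625]
tcp_rot: [0.0, 0.675, 0.738, 0.0]
force: [-0.2, -0.3, -2.2]
gripper_width: 0.154
grip_force: 60.5
side
jamb -x 183 [-4.9746e+01  2.0000e-03 -3.0000e-03] [-49.7   1.8  43.6] 0.4
jamb +y 129 [6.3929e+01 1.0000e-02 2.0000e-03] [-20.7  63.7  32.7] 0.54
flap -x 189 [-6.866e+00 -3.000e-03 -1.000e-03] [ -6.9  11.3 127.5] 0.4
flap +y 49 [ 6.6822e+01 -5.3000e-02 -0.0000e+00] [1.000e-01 6.690e+01 1.337e+02] 0.51
flap top 34 176.4
top
jamb -x 0 [0. 0. 0.] [nan nan nan] nan
jamb +y 69 [ 6.5309e+01 -1.0000e-03 -0.0000e+00] [-19.6  65.3  35.1] 0.29
flap -x 18 [-6.746e+00 -5.000e-03  0.000e+00] [ -7.   38.9 132.1] 0.04
flap +y 32 [ 6.8264e+01 -2.3000e-02  0.0000e+00] [-1.000e-01  6.830e+01  1.299e+02] 0.31
flap top 87 175.3
tcp [ 0.5081 -0.257   0.1625] heading y 5.07 tilt [ 0.01 -0.01] q [-0.6  -0.01  1.83  0.    1.32 -0.69] t 9.7167 F [-0.9 -0.  -3. ] w 0.155 g 60.5
shift [ 1.2 -1.7  0.5] turn [0.01 0.01 0.17]
```

Every offset is under 1 mm, there is no contact force and the grip is holding. I'll hold a little longer, confirm with one picture and hand in.

```bash
python3 -m creep '[[[0,0,0.3,0,0,0,-1],[0,0,0.3,0,0,0,-1],[0,0,0.3,0,0,0,-1],[0,0,0.3,0,0,0,-1],[0,0,0.3,0,0,0,-1]]]'; python3 -m creep '[[[0,0,0,0,0,0,-1],[0,0,0,0,0,0,-1],[0,0,0,0,0,0,-1],[0,0,0,0,0,0,-1],[0,0,0,0,0,0,-1]]]'; python3 -c "
from h import *
f=ctrl.grab_frame('side');cv2.imwrite('pics/end.png',cv2.resize(f['color'][110:210,200:360,::-1],(800,500)))"
```

```text
time: 10.13
tcp_pos: [0.508, -0.2569, 0.162]
tcp_rot: [-0.0, 0.675, 0.738, -0.0]
force: [-0.6, -0.4, -2.0]
gripper_width: 0.157
grip_force: 60.5
time: 10.55
tcp_pos: [0.508, -0.2569, 0.162]
tcp_rot: [0.0, 0.675, 0.738, 0.0]
force: [0.7, 0.4, -2.7]
gripper_width: 0.154
grip_force: 60.5
```

View pics/end.png

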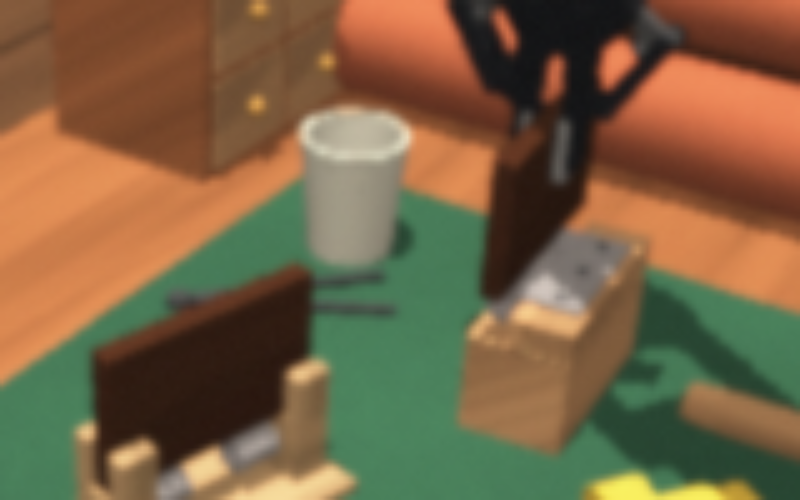

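The flap sits in line on the jamb at (530,220), still held in the gripper, and the other flap is in its stand at (200,380).

```bash
python3 -c "
from cell import ctrl
print(ctrl.hand_in())"
```

```text
the job is handed in; nothing more can be done
None
```

I've handed the job in with the fitting flap held still and upright in the gripper, its knuckle between the fixed ones; by camera the bores are in line to within about 1 mm, no contact force showed on the jamb, and the other flap is still in its stand (hand-in returned no verdict).

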